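Make up two test kits in their pocket trays

TASK

Make up the two kits from the stock standing on the bench, each thing upright in its own pocket. The three-pocket tray gets, counted from its pull tab, a battery cell, the short dark bottle, and the slim black tube; the two-pocket tray gets, counted from its pull tab, the other battery cell and the cream bottle. Leave the tall dark bottle standing where it is.

Things in the scene. Friction and masses are not known exactly. Their poses are not given: they have to be found in the camera images.
- tray_three: fixed grey plastic kit tray, 70 (its x) x 222 (its y) x 14 mm high, three square pockets 50 x 50 mm in a row along y; pull tab with finger hole at the +y end, 36 mm long. Origin: centre of the underside, tab not counted. Pocket centres: x = 0, y = +76 mm (next to the tab), 0 (middle) and -76 mm (far end). Pocket floors 5 mm above the bench, 9 mm below the tray top: keep fingertips over 9 mm above the underside of what you set in.
- tray_two: fixed grey plastic kit tray, 70 (its x) x 146 (its y) x 14 mm high, two square pockets 50 x 50 mm in a row along y; pull tab with finger hole at the +y end, 36 mm long. Origin: centre of the underside, tab not counted. Pocket centres: x = 0, y = +38 mm (next to the tab) and -38 mm (far end). Pocket floors 5 mm above the bench, 9 mm below the tray top: keep fingertips over 9 mm above the underside of what you set in.
- cell_a_mid (a point): one of two identical round battery cells, 26 mm diameter, 48 mm tall, with a yellow and dark sleeve and light grey top, standing upright and loose on the bench (about 62 g). The two are interchangeable. Point at its centre, 24 mm above its underside; z is its upright axis.
- cell_b_mid (a point): one of two identical round battery cells, 26 mm diameter, 48 mm tall, with a yellow and dark sleeve and light grey top, standing upright and loose on the bench (about 62 g). The two are interchangeable. Point at its centre, 24 mm above its underside; z is its upright axis.
- dark_pot_mid (a point): short dark-brown bottle with a black cap, 58 mm tall, body 32 mm diameter up to 46 mm, cap 24 mm diameter; upright and loose (about 50 g). Point at its centre, 29 mm above its underside; z is its upright axis.
- tube_mid (a point): slim plain black tube, 22 mm diameter, 66 mm tall, no separate cap; upright and loose (about 30 g). Point at its centre, 33 mm above its underside; z is its upright axis.
- cream_mid (a point): cream-coloured bottle with a brown cap, 98 mm tall, body 32 mm diameter (straight for the lower 60 mm at least), cap 22 mm; upright and loose (about 70 g). Point at its centre, 49 mm above its underside; z is its upright axis.
- tall_dark_mid (a point): tall dark-brown bottle with a black cap, 146 mm tall, 44 mm diameter, standing loose among the stock; in no kit and to be left alone. Point at its centre, 73 mm above its underside; z is its upright axis.
There are look-alikes about, which are no part of the job. Leave any orange or purple look-alike of the part that bears cell_b_mid alone.

How it is judged:
By the outcome, as a careful person would: the job done as asked, in the order asked, and still so for the second after the job is handed in, with the robot touching nothing.
It also fails if it takes over 122 s, if anything falls off the work surface, if the arm or the gripper's body presses on something with over 40 N, if the wrist force passes 120 N, or if a joint passes its speed limit or range.

ROBOT

A 7-joint arm with a two-finger parallel gripper is mounted at the origin on a cart in front of the work surface, level with it; the furniture and walls round the work are solid. World frame = base frame: x ahead of the robot, y to its left, z up, the work surface at z = 0. Lengths are in m, angles in rad, forces in N, time in s.
With the tool pointing down it reaches from about 0.35 to 0.9 m from the base axis. Payload 8.1 kg.
Tool frame: the origin (TCP) lies between the finger pads; the fingertips stand 14 mm ahead of it and the grasp point (between the pads) lies 5 mm behind it (manip.finger_overhang is the distance from the TCP to the fingertips, in m); z points along the fingers, y is the direction in which the jaws open and shut (so a half turn about z gives the same grasp; the last joint's range is limited). The gripper opens to 85 mm and grips with 20 to 120 N. Pads are 22 mm wide; open, the fingers measure 114 mm over their backs; the gripper's body (76 mm by 85 mm) begins 54 mm behind the grasp point. The pads swing forward as they close: fully open they stand 13 mm farther back than shut.
Start: joints at [1.105, 0.434, 0.025, 1.573, -0.012, 1.134, -0.075], TCP at [0.222, -0.584, 0.22] pointing down, gripper open.
Joint ranges: [-2.62, 2.62], [-0.44, 2.09], [-1.27, 1.32], [0.08, 2.57], [-1.32, 4.46], [0.12, 2], [-2.74, 2.74]. Speed limits (rad/s): [2.22, 2.22, 3.01, 3.01, 3.14, 3.14, 3.14].

INTERFACE

Orientations are given as a unit quaternion [x, y, z, w].
In Python, from bench import monitor, optics, hand_in, manip gives the robot as it stands.
- The arm moves only by the shell command python3 -m crank 'ROWS' [FORCE]. ROWS is JSON, a list that holds one entry, the list of rows, each a list of 7 numbers: the turn, a rotation vector about the world's x, y, z in rad, then the shift along the world's x, y, z in cm, then the opening, from -1 (shut) to 1 (fully open). A call has exactly 5 rows; each row shifts and turns the commanded pose from where the row before left it; what a row does not reach is not made up. A row lasts 1/12 s, in which the tool goes at most 41.7 mm and 7.16 degrees, less where a joint would pass 70% of its speed; a pose out of reach is approached as far as the arm can. A call with a gripper value outside its range is refused whole. The fingers move at their own pace and stop on an object; FORCE is the grip in N (left out, the last holds). Time passes only in rows, so rows that do not move let the fingers close, or fill a call up. It gives the time, the measured TCP pose, the force and the opening at its end, in the units of the state.
- monitor.sense(): the state, without advancing time (a new reading comes with each control period).
- optics.camera(name): name is "side" or "top"; returns a dict with "pixels" (400x640x3 uint8, red, green, blue), "fx", "fy", "cx", "cy" (pixels), "dist_coeffs" ([k1, k2, p1, p2, k3] as OpenCV has them; the pictures are not rectified), "extrinsics" (4x4, takes a point from world to camera coordinates). Camera axes: x right, y down, z forward; pixel columns grow to the right and rows downward; lengths in m; the calibration is good to about 2 mm. A picture is of the moment at which its call begins. There is no depth.
- hand_in(): hands the job in, once; it reports no verdict.
Trained networks look in a picture, given as the dict that the camera call returned (one of the last four; its "shot" number tells which), for a name from the list of things; names that differ only in an ending like _2 or _b are one class to them, and where a whole thing is asked for, a point or a joint stands for the part that bears it (a point fixed in the world has none). Each returns a list of dicts, best first, with "conf" (0 to 1); they miss things now and then, are a little off and sometimes report something else, mostly with a low value. They report only what shows in the picture. A call takes as long as a camera call. They do not tell look-alikes from the thing itself.
- optics.silhouettes(target, picture): "mask" (400x640 bool, what is visible of it).
- optics.pinpoint(target, picture): "centre" ([x, y, z] in m, in world coordinates, good to about 4 mm: a listed point, or the origin of a listed thing).
The state is a dict: "clock": time; "q": joint angles; "joint_velocities": joint speeds; "tau": joint torques, N m; "position": TCP position; "tcp_rot": TCP orientation; "force": force on the tool from outside, world axes, zero at the start; "moment": the same for the moment, N m; "width": finger opening in m.
Only numpy, scipy, OpenCV 4.12 (cv2) and the standard library are available. Lean on these libraries where they do the work, as an engineer would, in place of code of your own. Each camera call takes 0.05 s, during which the arm holds its last target. There are 200 camera calls.

## Working session

There is one attempt and no reset: what is moved stays moved. The work goes in short steps, Python scripts to look and compute and a shell command to move; the robot and the scene stay as the last step left them, time stands still between calls to the robot, and variables do not carry over. Pictures are saved under pics/ and viewed, about 12 in all and at most 16, crops included, and the job is handed in when it is done.

```bash
mkdir -p pics; ls; python3 - <<'E'
from bench import monitor, optics, manip
import cv2, numpy as np
s=monitor.sense()
print(s['clock'],s['position'],s['tcp_rot'],s['width'],manip.finger_overhang)
for n in ("top","side"):
    p=optics.camera(n); cv2.imwrite(f"pics/{n}0.png",p['pixels'][:,:,::-1])
    E=np.array(p['extrinsics']); print(n,p['fx'],p['cx'],p['cy'],np.round(-E[:3,:3].T@E[:3,3],3),np.round(E[:3,:3],2).tolist())
    for t in ["tray_three","tray_two","cell_a_mid","dark_pot_mid","tube_mid","cream_mid","tall_dark_mid"]:
        for d in optics.pinpoint(t,p):
            c=np.array(d['centre']); 
            px=cv2.projectPoints(c.reshape(1,3),cv2.Rodrigues(E[:3,:3])[0],E[:3,3],np.array([[p['fx'],0,p['cx']],[0,p['fy'],p['cy']],[0,0,1]]),np.array(p['dist_coeffs']))[0].ravel()
            print(t,round(d['conf'],2),np.round(c,4),px.round())
E
```

```text
pics
0.0 [ 0.22155856 -0.58386844  0.21874866] [ 9.83600090e-01  1.80361517e-01 -2.00925360e-04 -7.39026147e-04] 0.08531135109107993 0.014
top 365.7059807538405 316.42235974286245 199.55681381344644 [ 0.407 -0.11   0.907] [[-0.02, -1.0, -0.04], [-0.98, 0.03, -0.19], [0.19, 0.03, -0.98]]
tray_three 0.85 [ 0.5791  0.0666 -0.0014] [259. 202.]
tray_two 0.95 [ 0.4529  0.0681 -0.0027] [258. 252.]
tray_two 0.41 [ 0.539  -0.1661  0.0339] [352. 213.]
cell_a_mid 0.49 [0.697  0.1162 0.0189] [239. 156.]
dark_pot_mid 0.44 [0.6999 0.0159 0.0294] [277. 152.]
tube_mid 0.5 [ 0.5387 -0.1656  0.0337] [352. 213.]
cream_mid 0.71 [ 0.4202 -0.1619  0.048 ] [353. 263.]
cream_mid 0.63 [0.4507 0.071  0.001 ] [257. 253.]
tall_dark_mid 0.75 [ 0.4305 -0.2692  0.0673] [401. 257.]
side 421.9150710625198 317.3925896280323 195.55399237631391 [ 0.315 -0.909  0.469] [[0.94, -0.33, -0.02], [-0.16, -0.39, -0.91], [0.29, 0.86, -0.42]]
tray_three 0.7 [ 5.763e-01  6.120e-02 -4.000e-04] [294. 198.]
tray_two 0.57 [0.4517 0.076  0.0019] [246. 203.]
cell_a_mid 0.53 [0.698  0.1182 0.0272] [330. 174.]
dark_pot_mid 0.65 [0.6954 0.0148 0.0279] [343. 188.]
tube_mid 0.81 [ 0.5405 -0.1673  0.0315] [308. 230.]
cream_mid 0.75 [ 0.4244 -0.1663  0.0483] [253. 233.]
tall_dark_mid 0.72 [ 0.4306 -0.2689  0.0686] [266. 249.]
```

View pics/top0.png

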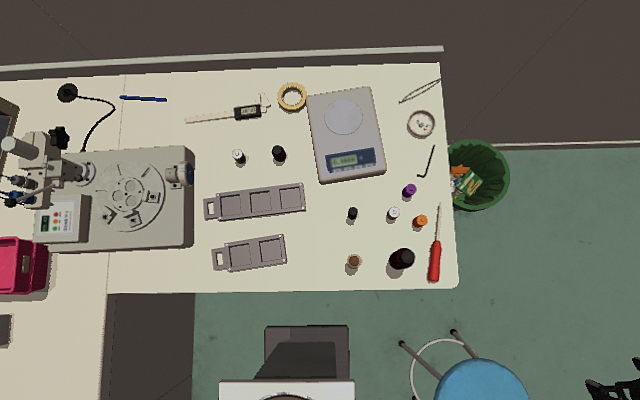

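View pics/side0.png

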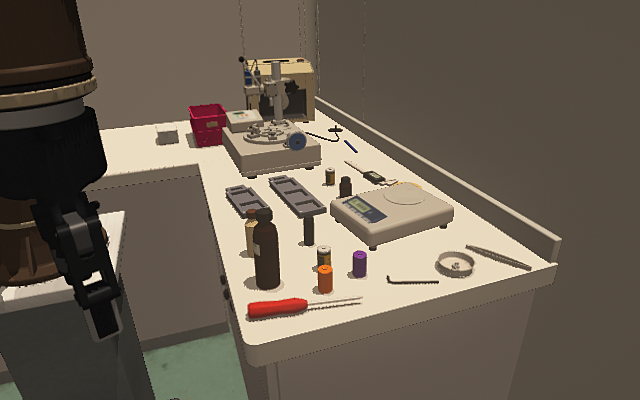

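The top view shows: tray_three (255,202) and tray_two (250,252) with tabs to the left; one cell (239,156), short dark bottle (279,153), tube (352,213), cream bottle (353,261), tall bottle (402,258). The cell candidates are a grey-topped one (393,213), an orange one (420,221) and a purple one (410,190). The grey-topped one fits cell B. I'll measure and check it in a crop.

```bash
cat > h.py <<'E'
from bench import monitor, optics
import cv2, numpy as np
def cal(p):
    E=np.array(p['extrinsics']); K=np.array([[p['fx'],0,p['cx']],[0,p['fy'],p['cy']],[0,0,1]])
    return E[:3,:3],E[:3,3],K,np.array(p['dist_coeffs'])
def ray(p,uv,z):
    R,t,K,D=cal(p); n=cv2.undistortPoints(np.array(uv,float).reshape(-1,1,2),K,D).reshape(-1,2)
    d=np.c_[n,np.ones(len(n))]@R; c=-R.T@t
    return c+d*((z-c[2])/d[:,2])[:,None]
def proj(p,X):
    R,t,K,D=cal(p); return cv2.projectPoints(np.array(X,float).reshape(-1,1,3),cv2.Rodrigues(R)[0],t,K,D)[0].reshape(-1,2)
E
python3 - <<'E'
from h import *
p=optics.camera("top"); s=optics.camera("side")
for nm,q,box in(("t",p,(330,170,110,110)),("s",s,(235,170,145,145))):
    x,y,w,h=box; globals()[nm]=cv2.resize(q['pixels'][y:y+h,x:x+w],(396,396),interpolation=cv2.INTER_CUBIC)
cv2.imwrite("pics/crop1.png",np.hstack([t,globals()['s']])[:,:,::-1]) if False else None
E
cat > m.py <<'E'
from h import *
p=optics.camera("top"); s=optics.camera("side")
c=lambda q,x,y,w:cv2.resize(q['pixels'][y:y+w,x:x+w],(396,396),interpolation=cv2.INTER_CUBIC)
cv2.imwrite("pics/crop1.png",np.hstack([c(p,330,170,110),c(s,235,170,145)])[:,:,::-1])
cv2.imwrite("pics/crop2.png",cv2.resize(p['pixels'][135:285,190:330],(560,600),interpolation=cv2.INTER_CUBIC)[:,:,::-1])
for t in("tray_three","tray_two"):
  for q in(p,s):
    for d in optics.silhouettes(t,q)[:1]:
        v,u=np.nonzero(d['mask']); X=ray(q,np.c_[u,v],.014)[:,:2]
        r=cv2.minAreaRect((X*1000).astype(np.float32)); print(t,round(d['conf'],2),len(u),np.round(r[0],1),np.round(r[1],1),round(r[2],2), np.round(X.mean(0),4))
H=dict(cell_a_mid=.048,dark_pot_mid=.058,tube_mid=.066,cream_mid=.098,tall_dark_mid=.146)
for t,h in H.items():
  for n,q in(("top",p),("side",s)):
    print(t,n,[(round(d['conf'],2),np.round(d['centre'],4).tolist()) for d in optics.pinpoint(t,q)])
    for d in optics.silhouettes(t,q):
        v,u=np.nonzero(d['mask']); print('   mask',round(d['conf'],2),len(u),u.min(),u.max(),v.min(),v.max())
for n,uv,h in(("cellA top",(239,152),.048),("cellB",(393,211),.048),("orange",(420,219),.048),("purple",(410,188),.048),("pot",(278,150),.058),("tube",(352,210),.066),("cream",(354,259),.098),("tall",(404,255),.146)):
    print(n,ray(p,[uv],h).round(4)[0])
E
python3 m.py
```

```text
tray_three 0.86 2825 [576.3  77.3] [ 77.6 258.8] 5.9 [0.5759 0.0719]
tray_three 0.79 1156 [574.8  57.9] [ 75.6 267. ] 6.09 [0.5763 0.0441]
tray_two 0.94 1980 [449.4  90.3] [ 71.4 181.3] 7.58 [0.4495 0.0852]
tray_two 0.63 783 [448.1  73.2] [ 76.8 190.2] 9.11 [0.4477 0.0742]
cell_a_mid top [(0.61, [0.6962, 0.1172, 0.0222])]
   mask 0.65 182 347 361 253 268
   mask 0.4 115 387 399 207 219
cell_a_mid side [(0.42, [0.6938, 0.1166, 0.0299])]
   mask 0.47 140 326 334 168 184
dark_pot_mid top [(0.56, [0.6995, 0.0144, 0.031])]
   mask 0.46 184 272 285 145 161
dark_pot_mid side [(0.71, [0.6967, 0.0125, 0.0262])]
   mask 0.67 232 339 351 176 198
tube_mid top [(0.44, [0.5411, -0.1625, 0.0316]), (0.38, [0.538, -0.264, 0.0217])]
tube_mid side [(0.61, [0.5418, -0.1684, 0.0311])]
   mask 0.65 300 303 313 214 245
cream_mid top [(0.68, [0.4244, -0.1639, 0.049])]
   mask 0.45 178 347 361 253 268
   mask 0.31 484 388 414 247 270
cream_mid side [(0.8, [0.4231, -0.1675, 0.0496])]
   mask 0.96 402 244 256 209 256
tall_dark_mid top [(0.6, [0.4244, -0.269, 0.0674])]
   mask 0.85 456 389 415 248 269
tall_dark_mid side [(0.95, [0.4266, -0.272, 0.0689])]
   mask 0.79 1821 253 279 209 290
cellA top [0.6969 0.1087 0.048 ]
cellB [ 0.5395 -0.2617  0.048 ]
orange [ 0.5188 -0.3238  0.048 ]
purple [ 0.594  -0.3053  0.048 ]
pot [0.6954 0.0101 0.058 ]
tube [ 0.5414 -0.1639  0.066 ]
cream [ 0.428  -0.1622  0.098 ]
tall [ 0.4327 -0.2616  0.146 ]
```

View pics/crop1.png

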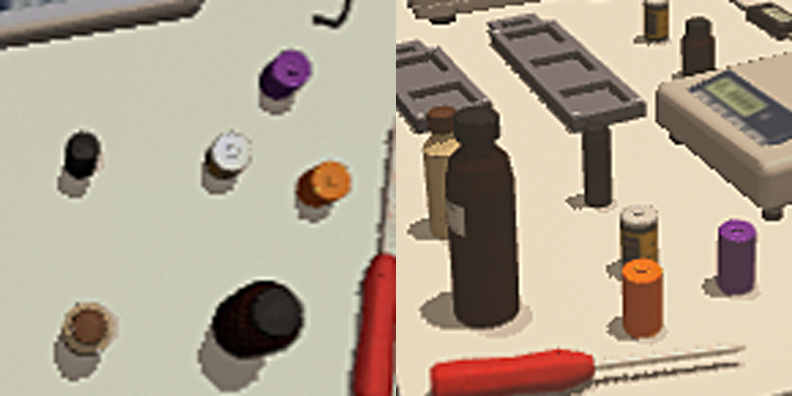

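View pics/crop2.png

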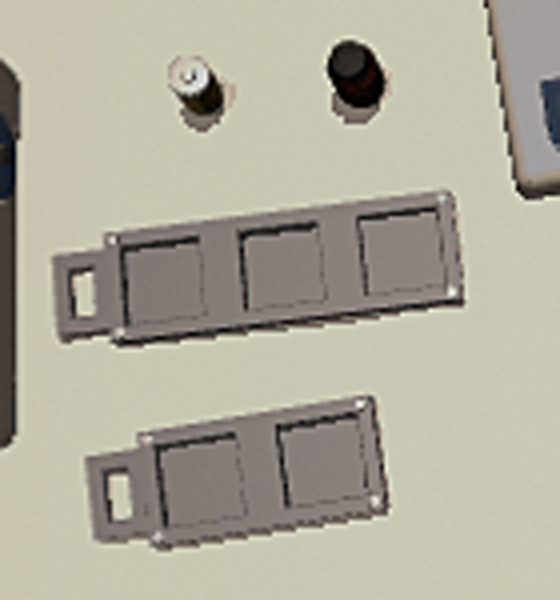

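Crop 1 confirms that the grey-topped cell at (394,211), with the yellow/dark sleeve, is the second cell. Orange (421,220) and purple (410,190) are to be left alone. Crop 2 gives the tray corner dots and the tops of cell A and the short bottle. I'll turn these into positions now.

```bash
cat > d.py <<'E'
import sys
from h import *
from scipy.spatial.transform import Rotation as R
# usage: d.py x y z yaw_deg -> remaining shift (cm) and turn (rad)
x=[float(a) for a in sys.argv[1:5]]; s=monitor.sense()
r=R.from_quat(s['tcp_rot']); j=r.apply([0,-1,0]); yaw=np.arctan2(-j[1],-j[0])
want=R.from_euler('z',np.deg2rad(x[3]))*R.from_matrix(np.array([[0,1,0],[1,0,0],[0,0,-1.]]))
rv=(want*r.inv()).as_rotvec()
if abs(rv[2])>np.pi/2: rv=(want*R.from_euler('z',np.pi)*r.inv()).as_rotvec()
print('t',round(s['clock'],2),'pos',s['position'].round(4) if hasattr(s['position'],'round') else s['position'],'need cm',((np.array(x[:3])-s['position'])*100).round(2),'turn',rv.round(3),'w',round(s['width'],4),'F',np.round(s['force'],1),'q',np.round(s['q'],2))
E
python3 - <<'E'
from h import *
p=optics.camera("top")
o=np.array([190,135])
for n,c,ys in(("three",[(113,239),(121,334),(445,197),(453,292)],[.076,0,-.076]),("two",[(147,440),(160,541),(362,403),(377,501)],[.038,-.038])):
    X=ray(p,(np.array(c)+.5)/4-.5+o,.014)[:,:2]
    m=X.mean(0); ax=X[:2].mean(0)-X[2:].mean(0); L=np.linalg.norm(ax); ax/=L
    print(n,m.round(4),'len',L.round(4),'yaw',np.degrees(np.arctan2(-ax[0],ax[1])).round(1),[ (m+ax*y).round(4).tolist() for y in ys])
for n,uv,h in(("cellA",(237.1,153.9),.048),("cellB",(394.3,210.6),.048),("pot",(277.6,150.1),.058),("tube",(352.9,210.6),.066),("cream",(354.3,260.1),.098),("tall",(406.8,256.2),.146)):
    print(n,ray(p,[uv],h).round(4)[0])
E
python3 d.py .697 .114 .25 8
```

```text
three [0.5784 0.0609] len 0.2103 yaw 5.8 [[0.5707, 0.1365], [0.5784, 0.0609], [0.5862, -0.0148]]
two [0.451  0.0727] len 0.1343 yaw 8.9 [[0.4451, 0.1102], [0.4569, 0.0351]]
cellA [0.6921 0.1134 0.048 ]
cellB [ 0.5403 -0.2648  0.048 ]
pot [0.6952 0.0111 0.058 ]
tube [ 0.54   -0.1659  0.066 ]
cream [ 0.4257 -0.1628  0.098 ]
tall [ 0.4301 -0.2672  0.146 ]
t 2.25 pos [ 0.2218 -0.5843  0.2195] need cm [47.52 69.83  3.05] turn [0.    0.    1.348] w 0.0848 F [-0.5 -0.6  0.1] q [ 1.11  0.43  0.02  1.57 -0.01  1.13 -0.08]
```

```bash
python3 -m crank '[[[0,0,0.054,1.9,2.8,0.6,1],[0,0,0.054,1.9,2.8,0.6,1],[0,0,0.054,1.9,2.8,0.6,1],[0,0,0.054,1.9,2.8,0.6,1],[0,0,0.054,1.9,2.8,0.6,1]]]' 30; python3 -m crank '[[[0,0,0.054,1.9,2.8,0,1],[0,0,0.054,1.9,2.8,0,1],[0,0,0.054,1.9,2.8,0,1],[0,0,0.054,1.9,2.8,0,1],[0,0,0.054,1.9,2.8,0,1]]]'; python3 d.py .695 .115 .25 8
```

```text
clock: 2.67
position: [0.3174, -0.443, 0.2499]
tcp_rot: [0.95, 0.312, 0.0, 0.0]
force: [-0.2, -0.5, -0.0]
width: 0.0855
clock: 3.08
position: [0.4125, -0.3029, 0.2498]
tcp_rot: [0.899, 0.437, 0.0, 0.0]
force: [0.5, -0.5, 0.1]
width: 0.0856
t 3.08 pos [ 0.4125 -0.3029  0.2498] need cm [2.825e+01 4.179e+01 2.000e-02] turn [0.    0.001 0.805] w 0.0856 F [ 0.5 -0.5  0.1] q [ 0.72  0.24 -0.23  1.79  0.06  1.12 -0.2 ]
```

```bash
for i in 1; do python3 -m crank '[[[0,0,0.054,1.9,2.8,0,0.5],[0,0,0.054,1.9,2.8,0,0.5],[0,0,0.054,1.9,2.8,0,0.5],[0,0,0.054,1.9,2.8,0,0.5],[0,0,0.054,1.9,2.8,0,0.5]]]'; python3 -m crank '[[[0,0,0.054,1.9,2.8,0,0.5],[0,0,0.054,1.9,2.8,0,0.5],[0,0,0.054,1.9,2.8,0,0.5],[0,0,0.054,1.9,2.8,0,0.5],[0,0,0.054,1.9,2.8,0,0.5]]]'; python3 -m crank '[[[0,0,0.054,1.9,2.8,0,0.5],[0,0,0.054,1.9,2.8,0,0.5],[0,0,0.054,1.9,2.8,0,0.5],[0,0,0.054,1.9,2.8,0,0.5],[0,0,0.054,1.8,2.6,0,0.5]]]'; done; python3 d.py .695 .115 .03 8
```

```text
clock: 3.5
position: [0.5075, -0.1629, 0.2498]
tcp_rot: [0.832, 0.554, 0.0, 0.0]
force: [0.6, -0.2, -0.2]
width: 0.0641
clock: 3.92
position: [0.6025, -0.023, 0.2496]
tcp_rot: [0.75, 0.661, 0.0, 0.0]
force: [-0.4, -0.4, -0.4]
width: 0.0641
clock: 4.33
position: [0.6966, 0.1153, 0.2494]
tcp_rot: [0.654, 0.756, 0.0, -0.0]
force: [0.3, -0.2, 0.5]
width: 0.064
t 4.33 pos [0.6966 0.1153 0.2494] need cm [ -0.16  -0.03 -21.94] turn [-0.     0.    -0.005] w 0.064 F [ 0.3 -0.2  0.5] q [ 0.04  0.6  -0.49  1.27  0.28  1.34 -0.3 ]
```

```bash
python3 -m crank '[[[0,0,0,-0.2,0,-3,0.5],[0,0,0,0,0,-3,0.5],[0,0,0,0,0,-3,0.5],[0,0,0,0,0,-3,0.5],[0,0,0,0,0,-3,0.5]]]'; python3 -m crank '[[[0,0,0,0,0,-2.5,0.5],[0,0,0,0,0,-2,0.5],[0,0,0,0,0,-1,0.5],[0,0,0,0,0,-0.7,0.5],[0,0,0,0,0,-0.5,0.5]]]'; python3 -m crank '[[[0,0,0,0,0,0,-1],[0,0,0,0,0,0,-1],[0,0,0,0,0,0,-1],[0,0,0,0,0,0,-1],[0,0,0,0,0,0,-1]]]';  python3 d.py .695 .115 .032 8; python3 - <<'E'
from h import *
a=[]
for n in("top","side"):
    p=optics.camera(n); u,v=proj(p,[.695,.115,.03])[0].astype(int)
    a.append(cv2.resize(p['pixels'][max(v-60,0):max(v-60,0)+120,u-60:u+60],(400,400),interpolation=cv2.INTER_CUBIC))
cv2.imwrite("pics/g1.png",np.hstack(a)[:,:,::-1])
E
```

```text
clock: 4.75
position: [0.6938, 0.1135, 0.0981]
tcp_rot: [0.655, 0.755, 0.0, 0.0]
force: [1.1, -0.7, -0.5]
width: 0.0638
clock: 5.17
position: [0.6941, 0.1137, 0.0324]
tcp_rot: [0.655, 0.755, 0.0, 0.0]
force: [-0.1, 0.2, -0.7]
width: 0.0638
clock: 5.58
position: [0.6959, 0.1143, 0.0354]
tcp_rot: [0.655, 0.755, 0.002, 0.001]
force: [-1.1, -0.7, 14.5]
width: 0.0034
t 5.58 pos [0.6959 0.1143 0.0354] need cm [-0.09  0.07 -0.34] turn [-0.001  0.005 -0.002] w 0.0034 F [-1.1 -0.7 14.5] q [ 0.02  0.78 -0.44  1.51  0.38  0.94 -0.39]
```

View pics/g1.png

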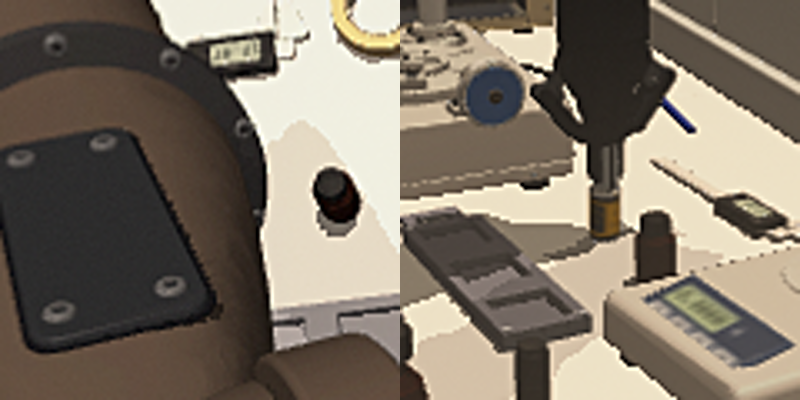

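The grasp failed: the jaws are nearly shut (3.4 mm) with 14.5 N pushing up. The cell is visible under or in front of the fingertips at crop (605,215). I'll compare projected points with the picture.

```bash
python3 - <<'E'
from h import *
p=optics.camera("side"); u0,v0=280,130
im=cv2.resize(p['pixels'][v0:v0+75,u0:u0+100],(800,600),interpolation=cv2.INTER_CUBIC)[:,:,::-1].copy()
def dot(X,c):
    q=((proj(p,X)[0]+.5-[u0,v0])*8).astype(int); cv2.circle(im,tuple(q.tolist()),4,c,-1); print(X,proj(p,X)[0].round(1),q)
s=monitor.sense(); t=np.array(s['position'])
dot(t,(0,0,255)); dot(t-[0,0,.014],(0,255,0)); 
for z in(0,.048): dot([.695,.115,z],(255,0,255))
cv2.imwrite("pics/g2.png",im)
print([(d['conf'],np.round(d['centre'],4)) for d in optics.pinpoint("cell_a_mid",p)])
E
```

```text
[0.69584939 0.11431237 0.03555747] [329.8 171.9] [402 339]
[0.69584939 0.11431237 0.02155747] [329.9 176.6] [403 376]
[0.695, 0.115, 0] [329.6 183.7] [400 433]
[0.695, 0.115, 0.048] [329.4 167.7] [399 305]
[(0.69, array([0.6967, 0.1195, 0.027 ]))]
```

View pics/g2.png

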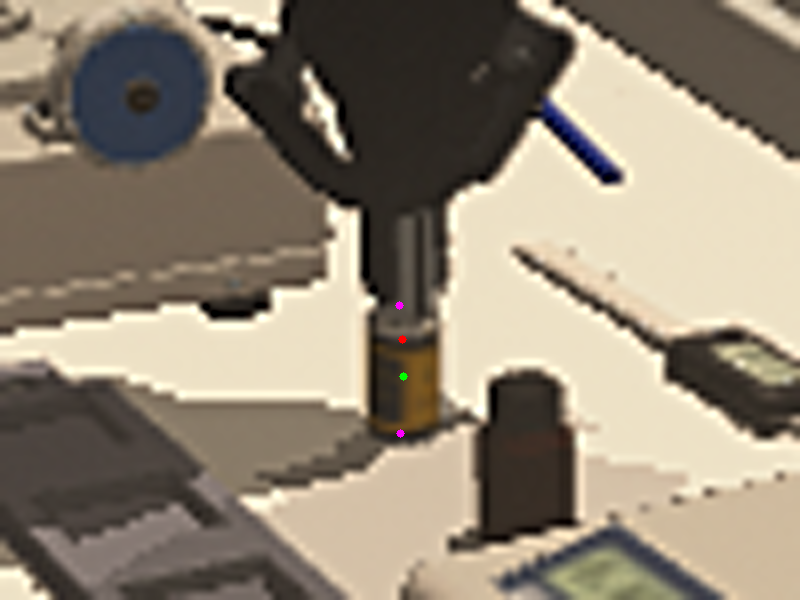

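The fingertips (crop y≈320) are shut on top of the cell at z≈0.047, though the stated geometry puts them at 0.021. So the cell still stands at its place, but the fingertip offset isn't what was stated. I'll lift and check the geometry in free air.

```bash
cat > tip.py <<'E'
import sys
from h import *
p=optics.camera("side"); s=monitor.sense(); t=np.array(s['position'])
q0=proj(p,t)[0]; u0,v0=int(q0[0])-25,int(q0[1])-22
im=cv2.resize(p['pixels'][v0:v0+45,u0:u0+50],(400,360),interpolation=cv2.INTER_CUBIC)[:,:,::-1].copy()
for dz,c in((0,(0,0,255)),(-.014,(0,255,0)),(.012,(255,0,255))):
    q=((proj(p,t+[0,0,dz])[0]+.5-[u0,v0])*8).astype(int); cv2.circle(im,tuple(q.tolist()),3,c,-1); print(dz,q)
print(t,s['width']); cv2.imwrite(f"pics/{sys.argv[1]}.png",im)
E
python3 -m crank '[[[0,0,0,0,0,2,-1],[0,0,0,0,0,3,-1],[0,0,0,0,0,3,-1],[0,0,0,0,0,0,-1],[0,0,0,0,0,0,-1]]]'; python3 tip.py a; python3 -m crank '[[[0,0,0,0,0,0,0.5],[0,0,0,0,0,0,0.5],[0,0,0,0,0,0,0.5],[0,0,0,0,0,0,0.5],[0,0,0,0,0,0,0.5]]]'; python3 tip.py b; python3 -c "
import cv2,numpy as np
cv2.imwrite('pics/g3.png',np.hstack([cv2.imread('pics/a.png'),cv2.imread('pics/b.png')]))"
```

```text
clock: 6.2
position: [0.6955, 0.1142, 0.1157]
tcp_rot: [0.655, 0.755, 0.002, 0.002]
force: [-0.3, -0.0, -1.2]
width: 0.0001
0 [204 181]
-0.014 [205 220]
0.012 [204 146]
[0.69435338 0.11374959 0.11383543] -8.632289904979157e-05
clock: 6.67
position: [0.6935, 0.1136, 0.1119]
tcp_rot: [0.655, 0.755, -0.0, -0.0]
force: [-0.2, 1.3, -0.2]
width: 0.0607
0 [210 186]
-0.014 [211 225]
0.012 [210 152]
[0.69360196 0.11363321 0.11205966] 0.06453263007361566
```

View pics/g3.png

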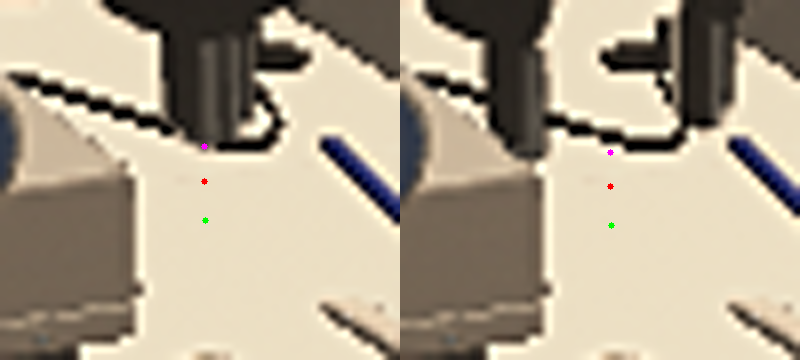

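In free air the shut tips sit about 12 mm above the reported TCP, not 14 mm below it, and about 16 mm above it when open. That's a consistent offset of about 25 mm. I'll check whether the first picture shows the same, and see whether tilt explains it.

```bash
python3 - <<'E'
from h import *
p=optics.camera("side"); im=cv2.imread("pics/side0.png")
t=np.array([.2216,-.5839,.2187]); j=np.array([.355,-.935,0])
for k in(-1,1):
    for dz,c in((0,(0,0,255)),(-.001,(0,255,0)),(.025,(255,0,255))):
        X=t+k*.0497*j+[0,0,dz]; q=proj(p,X)[0]; print(k,dz,q.round(1)); cv2.circle(im,tuple(q.round().astype(int).tolist()),1,c,-1)
cv2.imwrite("pics/g4.png",cv2.resize(im[180:380,0:200],(600,600),interpolation=cv2.INTER_CUBIC))
E
```

```text
-1 0 [ 85.  300.1]
-1 -0.001 [ 85.3 301. ]
-1 0.025 [ 77.9 278.5]
1 0 [116.5 361.8]
1 -0.001 [116.8 362.8]
1 0.025 [108.7 337.6]
```

View pics/g4.png

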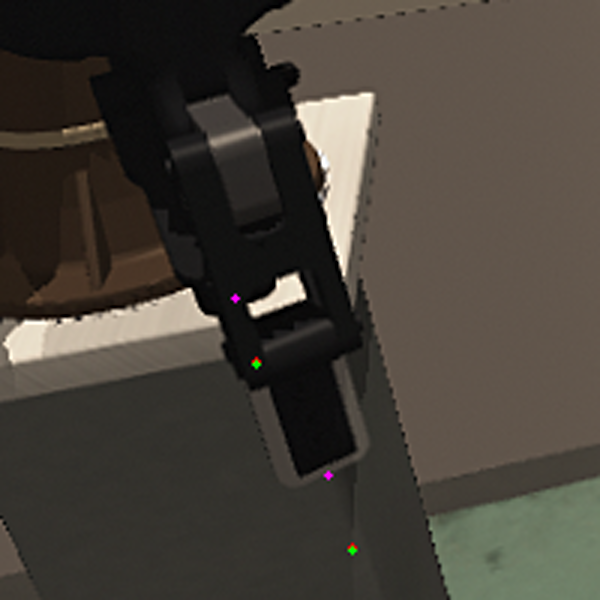

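The start picture agrees: the open tip is 25 mm above where it should be. The real tool therefore sits about 26 mm higher than the reported TCP, at both places, while x and y match. I'll aim the reported z 26 mm lower from here on and retry cell A.

```bash
python3 -m crank '[[[0,0,0,0.1,0.1,-2.5,0.5],[0,0,0,0,0,-2.5,0.5],[0,0,0,0,0,-2.5,0.5],[0,0,0,0,0,-1.5,0.5],[0,0,0,0,0,-1,0.5]]]'; python3 -m crank '[[[0,0,0,0,0,-0.5,0.5],[0,0,0,0,0,0,0.5],[0,0,0,0,0,0,-1],[0,0,0,0,0,0,-1],[0,0,0,0,0,0,-1]]]';python3 -m crank '[[[0,0,0,0,0,0,-1],[0,0,0,0,0,0,-1],[0,0,0,0,0,0,-1],[0,0,0,0,0,0,-1],[0,0,0,0,0,0,-1]]]';  python3 d.py .5707 .1365 .1 6
```

```text
clock: 7.18
position: [0.6937, 0.1142, 0.0103]
tcp_rot: [0.655, 0.755, -0.001, -0.001]
force: [-0.3, -0.6, -0.2]
width: 0.064
clock: 7.6
position: [0.6957, 0.1149, 0.0089]
tcp_rot: [0.655, 0.755, 0.001, 0.001]
force: [-0.2, -0.3, 0.3]
width: 0.0285
clock: 8.02
position: [0.6956, 0.1149, 0.0089]
tcp_rot: [0.655, 0.755, 0.001, 0.001]
force: [-1.0, -0.9, 6.7]
width: 0.025
t 8.02 pos [0.6956 0.1149 0.0089] need cm [-12.49   2.16   9.11] turn [-0.     0.002 -0.037] w 0.025 F [-1.  -0.9  6.7] q [ 0.02  0.81 -0.43  1.52  0.39  0.9  -0.4 ]
```

```bash
python3 -m crank '[[[0,0,0,0,0,1.5,-1],[0,0,0,0,0,2.5,-1],[0,0,0,0,0,2.5,-1],[0,0,0,-1,0.2,1,-1],[0,0,0,-2.5,0.4,0,-1]]]' 35; python3 -m crank '[[[0,0,-0.03,-2.5,0.5,0,-1],[0,0,0,-2.5,0.5,0,-1],[0,0,0,-2.5,0.5,0,-1],[0,0,0,-1.5,0.1,0,-1],[0,0,0,0,0,0,-1]]]'; python3 d.py .5707 .1365 .014 6;python3 - <<'E'
from h import *
a=[]
for n in("side",):
    p=optics.camera(n); u,v=proj(p,[.5707,.1365,.03])[0].astype(int)
    cv2.imwrite("pics/g5.png",cv2.resize(p['pixels'][v-50:v+50,u-60:u+60],(600,500),interpolation=cv2.INTER_CUBIC)[:,:,::-1])
E
```

```text
clock: 8.43
position: [0.6635, 0.1205, 0.0864]
tcp_rot: [0.656, 0.755, 0.003, 0.002]
force: [0.4, 0.9, -0.8]
width: 0.0247
clock: 8.85
position: [0.5655, 0.1375, 0.083]
tcp_rot: [0.665, 0.747, -0.001, -0.001]
force: [-0.8, 0.4, -0.7]
width: 0.0244
t 8.85 pos [0.5655 0.1375 0.083 ] need cm [ 0.52 -0.1  -6.9 ] turn [ 0.001 -0.002 -0.01 ] w 0.0244 F [-0.8  0.4 -0.7] q [ 0.01  0.56 -0.49  1.8   0.33  0.86 -0.52]
```

View pics/g5.png

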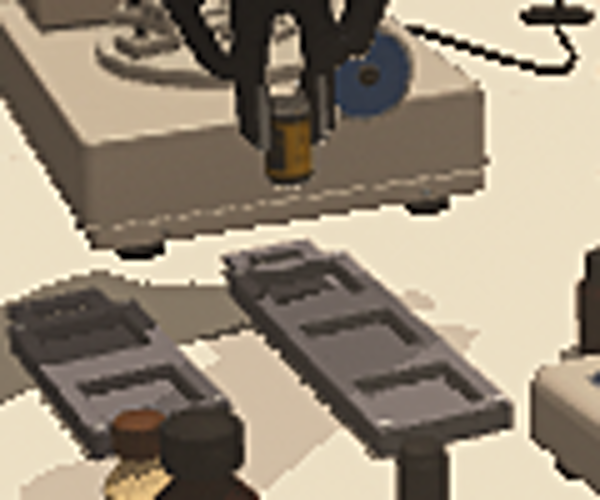

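The cell is held upright above the tab-end pocket. Next I lower it and release.

```bash
python3 -m crank '[[[0,0,0,0.5,-0.1,-2,-1],[0,0,0,0,0,-2,-1],[0,0,0,0,0,-1.5,-1],[0,0,0,0,0,-0.7,-1],[0,0,0,0,0,0,-1]]]';python3 d.py .5707 .1365 .0145 6
```

```text
clock: 9.32
position: [0.5741, 0.1351, 0.0191]
tcp_rot: [0.667, 0.745, -0.001, -0.001]
force: [0.2, 0.4, -0.9]
width: 0.0244
t 9.32 pos [0.5741 0.1351 0.0191] need cm [-0.34  0.14 -0.46] turn [ 0.001 -0.002 -0.007] w 0.0244 F [ 0.2  0.4 -0.9] q [-0.02  0.66 -0.44  1.82  0.39  0.75 -0.56]
```

```bash
python3 -m crank '[[[0,0,0,-0.3,0.1,-0.3,-1],[0,0,0,0,0,-0.2,-1],[0,0,0,0,0,0,-1],[0,0,0,0,0,0,-0.2],[0,0,0,0,0,0,0.2]]]'; python3 -m crank '[[[0,0,0,0,0,0,0.4],[0,0,0,0,0,0,0.4],[0,0,0,0,0,0,0.4],[0,0,0,0,0,1,0.4],[0,0,0,0,0,2,0.4]]]';python3 -m crank '[[[0,0,0,0,0,3,0.4],[0,0,0,0,0,3,0.4],[0,0,0,1,-1,1,0.5],[0,0,0,2.3,-2.3,0,0.5],[0,0,0,2.3,-2.3,0,0.5]]]';python3 d.py .696 .012 .005 6
```

```text
clock: 9.73
position: [0.5722, 0.1368, 0.0162]
tcp_rot: [0.666, 0.746, 0.0, 0.0]
force: [-0.1, -0.5, -0.5]
width: 0.0447
clock: 10.15
position: [0.5702, 0.136, 0.0444]
tcp_rot: [0.666, 0.746, -0.002, -0.001]
force: [-0.6, 0.3, -0.5]
width: 0.0598
clock: 10.57
position: [0.6287, 0.0816, 0.1183]
tcp_rot: [0.665, 0.747, 0.001, 0.001]
force: [1.2, -0.6, -0.8]
width: 0.0639
t 10.57 pos [0.6287 0.0816 0.1183] need cm [  6.73  -6.96 -11.33] turn [-0.001  0.003 -0.01 ] w 0.0639 F [ 1.2 -0.6 -0.8] q [ 0.11  0.59 -0.48  1.64  0.32  0.99 -0.37]
```

```bash
python3 -m crank '[[[0,0,0,2.3,-2.4,0,0.5],[0,0,0,2.3,-2.4,0,0.5],[0,0,0,2.1,-2.2,0,0.5],[0,0,0,0,0,0,0.5],[0,0,0,0,0,0,0.5]]]';python3 d.py .696 .012 .005 6; python3 - <<'E'
from h import *
p=optics.camera("side"); u,v=proj(p,[.5707,.1365,.03])[0].astype(int)
cv2.imwrite("pics/g6.png",cv2.resize(p['pixels'][v-40:v+60,u-60:u+80],(700,500),interpolation=cv2.INTER_CUBIC)[:,:,::-1])
print([(d['conf'],np.round(d['centre'],4)) for t in("cell_a_mid","dark_pot_mid") for d in optics.pinpoint(t,p)])
E
```

```text
clock: 10.98
position: [0.6955, 0.0083, 0.1156]
tcp_rot: [0.668, 0.744, -0.0, 0.0]
force: [-0.1, 1.6, -0.5]
width: 0.0639
t 10.98 pos [0.6955 0.0083 0.1156] need cm [  0.05   0.37 -11.06] turn [ 0.     0.    -0.003] w 0.0639 F [-0.1  1.6 -0.5] q [ 0.19  0.68 -0.46  1.47  0.33  1.07 -0.23]
[(0.66, array([0.5712, 0.1373, 0.0339])), (0.67, array([0.6947, 0.0146, 0.0267]))]
```

View pics/g6.png

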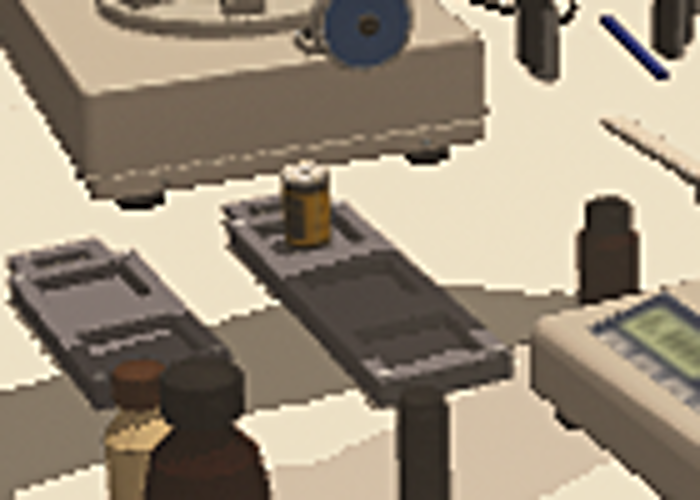

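Cell A stands upright in the tab-end pocket, and the network gives (0.571, 0.137), which matches. The short dark bottle is next.

```bash
python3 -m crank '[[[0,0,0,0,0.3,-2.5,0.5],[0,0,0,0,0,-2.5,0.5],[0,0,0,0,0,-2.5,0.5],[0,0,0,0,0,-1.5,0.5],[0,0,0,0,0,-1,0.5]]]'; python3 -m crank '[[[0,0,0,0,0,-1,0.5],[0,0,0,0,0,0,0.5],[0,0,0,0,0,0,-1],[0,0,0,0,0,0,-1],[0,0,0,0,0,0,-1]]]';python3 -m crank '[[[0,0,0,0,0,0,-1],[0,0,0,0,0,0,-1],[0,0,0,0,0,0,-1],[0,0,0,0,0,0,-1],[0,0,0,0,0,0,-1]]]';  python3 d.py .5784 .0609 .1 6
```

```text
clock: 11.55
position: [0.6933, 0.0147, 0.0138]
tcp_rot: [0.666, 0.746, -0.001, -0.001]
force: [-0.7, 0.1, 0.9]
width: 0.0641
clock: 11.97
position: [0.6959, 0.0139, 0.0071]
tcp_rot: [0.667, 0.745, 0.001, 0.001]
force: [-2.8, -1.2, 6.2]
width: 0.0301
clock: 12.38
position: [0.6958, 0.0139, 0.0071]
tcp_rot: [0.667, 0.745, 0.001, 0.001]
force: [-1.3, 0.1, 6.3]
width: 0.0306
t 12.38 pos [0.6958 0.0139 0.0071] need cm [-11.74   4.7    9.29] turn [-0.     0.002 -0.007] w 0.0306 F [-1.3  0.1  6.3] q [ 0.16  0.8  -0.42  1.55  0.39  0.88 -0.29]
```

```bash
python3 -m crank '[[[0,0,0,0,0,1.5,-1],[0,0,0,0,0,2.5,-1],[0,0,0,0,0,2.5,-1],[0,0,0,-1,0.4,1,-1],[0,0,0,-2.5,1,0,-1]]]'; python3 -m crank '[[[0,0,0,-2.5,1,0,-1],[0,0,0,-2.5,1,0,-1],[0,0,0,-2.2,0.9,0,-1],[0,0,0,-1,0.4,0,-1],[0,0,0,0,0,0,-1]]]'; python3 d.py .5784 .0609 .0125 6
```

```text
clock: 12.8
position: [0.6637, 0.0265, 0.0844]
tcp_rot: [0.668, 0.744, 0.003, 0.003]
force: [0.2, -0.0, -0.2]
width: 0.0305
clock: 13.22
position: [0.5752, 0.062, 0.0812]
tcp_rot: [0.665, 0.746, -0.0, -0.0]
force: [-0.5, 0.0, -0.7]
width: 0.0308
t 13.22 pos [0.5752 0.062  0.0812] need cm [ 0.32 -0.11 -6.87] turn [ 0.    -0.001 -0.01 ] w 0.0308 F [-0.5  0.  -0.7] q [ 0.14  0.56 -0.48  1.81  0.33  0.85 -0.39]
```

```bash
python3 -m crank '[[[0,0,0,0.2,-0.1,-2,-1],[0,0,0,0,0,-2,-1],[0,0,0,0,0,-1.5,-1],[0,0,0,0,0,-0.7,-1],[0,0,0,0,0,0,-1]]]';python3 d.py .5784 .0609 .0125 6
```

```text
clock: 13.63
position: [0.5795, 0.0589, 0.0171]
tcp_rot: [0.667, 0.745, -0.001, -0.001]
force: [0.0, 0.5, -0.6]
width: 0.0301
t 13.63 pos [0.5795 0.0589 0.0171] need cm [-0.11  0.2  -0.46] turn [ 0.001 -0.002 -0.006] w 0.0301 F [ 0.   0.5 -0.6] q [ 0.11  0.65 -0.44  1.84  0.39  0.74 -0.43]
```

```bash
python3 -m crank '[[[0,0,0,0,0.1,-0.3,-1],[0,0,0,0,0,-0.1,-1],[0,0,0,0,0,0,-1],[0,0,0,0,0,0,-0.2],[0,0,0,0,0,0,0.2]]]'; python3 -m crank '[[[0,0,0,0,0,0,0.5],[0,0,0,0,0,0,0.5],[0,0,0,0,0,0,0.5],[0,0,0,0,0,1,0.5],[0,0,0,0,0,2,0.5]]]';python3 -m crank '[[[0,0,0,0,0,3,0.5],[0,0,0,0,0,3,0.5],[0,0,0,0,-1,2,0.5],[0,0,0,-0.4,-2.5,0,0.5],[0,0,0,-0.4,-2.7,0,0.5]]]';python3 d.py .541 -.166 .1 6
```

```text
clock: 14.05
position: [0.5802, 0.0607, 0.0152]
tcp_rot: [0.666, 0.746, 0.0, 0.0]
force: [0.5, 0.1, -0.1]
width: 0.0452
clock: 14.47
position: [0.5781, 0.0603, 0.0434]
tcp_rot: [0.666, 0.746, -0.002, -0.001]
force: [-0.7, -0.5, -0.2]
width: 0.0638
clock: 14.88
position: [0.573, -0.0, 0.1273]
tcp_rot: [0.665, 0.747, 0.002, 0.001]
force: [-0.1, -0.1, -0.5]
width: 0.0641
t 14.88 pos [ 0.573  -0.      0.1273] need cm [ -3.2  -16.6   -2.73] turn [-0.001  0.004 -0.01 ] w 0.0641 F [-0.1 -0.1 -0.5] q [ 0.27  0.5  -0.5   1.78  0.29  0.93 -0.24]
```

```bash
python3 -m crank '[[[0,0,0,-0.6,-3,0,0.3],[0,0,0,-0.6,-3,0,0.3],[0,0,0,-0.6,-3,0,0.3],[0,0,0,-0.6,-3,0,0.3],[0,0,0,-0.6,-3,0,0.3]]]';python3 -m crank '[[[0,0,0,-0.2,-1.4,0,0.3],[0,0,0,0,0,0,0.3],[0,0,0,0,0,0,0.3],[0,0,0,0,0,0,0.3],[0,0,0,0,0,0,0.3]]]'; python3 d.py .541 -.1665 .008 6; python3 - <<'E'
from h import *
p=optics.camera("side"); u,v=proj(p,[.5784,.0609,.03])[0].astype(int)
cv2.imwrite("pics/g7.png",cv2.resize(p['pixels'][v-50:v+70,u-60:u+80],(700,600),interpolation=cv2.INTER_CUBIC)[:,:,::-1])
print([(t,d['conf'],np.round(d['centre'],4)) for t in("cell_a_mid","dark_pot_mid","tube_mid") for d in optics.pinpoint(t,p)])
E
```

```text
clock: 15.3
position: [0.5414, -0.1527, 0.1254]
tcp_rot: [0.666, 0.746, 0.0, 0.0]
force: [0.4, -0.6, 0.6]
width: 0.0554
clock: 15.72
position: [0.5402, -0.1636, 0.1249]
tcp_rot: [0.666, 0.746, 0.0, 0.0]
force: [0.0, 0.4, 0.5]
width: 0.0555
t 15.72 pos [ 0.5402 -0.1636  0.1249] need cm [  0.08  -0.29 -11.69] turn [-0.001  0.001 -0.01 ] w 0.0555 F [0.  0.4 0.5] q [ 0.55  0.48 -0.49  1.81  0.28  0.92  0.06]
[('cell_a_mid', 0.46, array([0.5732, 0.1387, 0.0298])), ('dark_pot_mid', 0.59, array([5.768e-01, 6.430e-02, 5.000e-04])), ('dark_pot_mid', 0.54, array([0.5782, 0.0581, 0.0313])), ('tube_mid', 0.84, array([ 0.54  , -0.1654,  0.03  ]))]
```

View pics/g7.png

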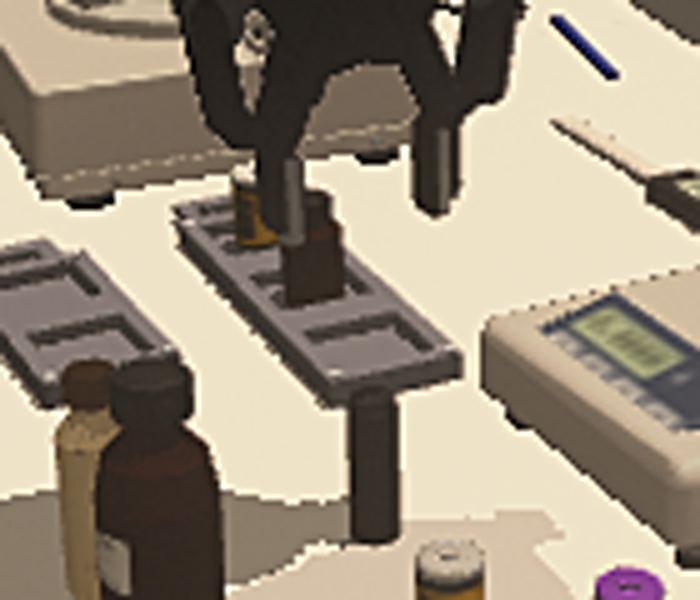

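The short bottle stands in the middle pocket (crop 313,255), and the tube (375,465) is below the open fingers. I'll grasp the tube.

```bash
python3 -m crank '[[[0,0,0,0,-0.2,-2.5,0.3],[0,0,0,0,0,-2.5,0.3],[0,0,0,0,0,-2.5,0.3],[0,0,0,0,0,-2,0.3],[0,0,0,0,0,-1.2,0.3]]]'; python3 -m crank '[[[0,0,0,0,0,-0.9,0.3],[0,0,0,0,0,0,0.3],[0,0,0,0,0,0,-1],[0,0,0,0,0,0,-1],[0,0,0,0,0,0,-1]]]';python3 -m crank '[[[0,0,0,0,0,0,-1],[0,0,0,0,0,0,-1],[0,0,0,0,0,0,-1],[0,0,0,0,0,0,-1],[0,0,0,0,0,0,-1]]]';  python3 d.py .5862 -.0148 .1 6
```

```text
clock: 16.33
position: [0.5387, -0.1667, 0.0154]
tcp_rot: [0.666, 0.746, -0.001, -0.001]
force: [-0.3, 0.1, 0.2]
width: 0.0556
clock: 16.75
position: [0.5408, -0.1675, 0.0098]
tcp_rot: [0.666, 0.746, 0.001, 0.001]
force: [0.5, 0.5, 4.3]
width: 0.0208
clock: 17.17
position: [0.5408, -0.1674, 0.0097]
tcp_rot: [0.666, 0.746, 0.001, 0.001]
force: [-0.8, 0.7, 6.0]
width: 0.0207
t 17.17 pos [ 0.5408 -0.1674  0.0097] need cm [ 4.54 15.26  9.03] turn [ 0.001  0.002 -0.007] w 0.0207 F [-0.8  0.7  6. ] q [ 0.5   0.63 -0.41  1.9   0.38  0.69 -0.03]
```

```bash
python3 -m crank '[[[0,0,0,0,0,1.5,-1],[0,0,0,0,0,2.5,-1],[0,0,0,0,0,2.5,-1],[0,0,0,0.3,1,1,-1],[0,0,0,0.9,2.8,0,-1]]]'; python3 -m crank '[[[0,0,0,0.9,2.8,0,-1],[0,0,0,0.9,2.8,0,-1],[0,0,0,0.9,2.8,0,-1],[0,0,0,0.6,2.5,0,-1],[0,0,0,0,0.3,0,-1]]]'; python3 -m crank '[[[0,0,0,0,0,0,-1],[0,0,0,0,0,0,-1],[0,0,0,0,0,-1.5,-1],[0,0,0,0,0,-1.5,-1],[0,0,0,0,0,0,-1]]]'; python3 d.py .5862 -.0148 .0155 6
```

```text
clock: 17.58
position: [0.5524, -0.134, 0.086]
tcp_rot: [0.669, 0.743, -0.0, 0.002]
force: [1.2, -0.2, -1.2]
width: 0.0212
clock: 18.0
position: [0.5858, -0.01, 0.0839]
tcp_rot: [0.664, 0.748, 0.002, -0.001]
force: [0.7, 0.8, -0.2]
width: 0.0206
clock: 18.42
position: [0.5827, -0.0197, 0.051]
tcp_rot: [0.667, 0.745, -0.002, -0.001]
force: [-1.5, -0.8, -0.5]
width: 0.0211
t 18.42 pos [ 0.5827 -0.0197  0.051 ] need cm [ 0.35  0.49 -3.55] turn [ 0.001 -0.004 -0.005] w 0.0211 F [-1.5 -0.8 -0.5] q [ 0.25  0.6  -0.45  1.82  0.35  0.8  -0.26]
```

```bash
python3 -m crank '[[[0,0,0,0.2,0.2,0,-1],[0,0,0,0,0,0,-1],[0,0,0,0,0,-1.5,-1],[0,0,0,0,0,-1,-1],[0,0,0,0,0,-0.5,-1]]]';python3 -m crank '[[[0,0,0,0,0,0,-1],[0,0,0,0,0,0,-1],[0,0,0,0,0,0,-1],[0,0,0,0,0,0,-1],[0,0,0,0,0,0,-1]]]'; python3 d.py .5862 -.0148 .0155 6
```

```text
clock: 18.83
position: [0.5864, -0.0157, 0.0229]
tcp_rot: [0.667, 0.745, -0.0, -0.0]
force: [-0.8, -0.5, 0.3]
width: 0.0209
clock: 19.25
position: [0.5871, -0.0153, 0.024]
tcp_rot: [0.666, 0.746, 0.0, 0.0]
force: [-0.2, -0.2, -1.1]
width: 0.0211
t 19.25 pos [ 0.5871 -0.0153  0.024 ] need cm [-0.09  0.05 -0.85] turn [-0.     0.001 -0.007] w 0.0211 F [-0.2 -0.2 -1.1] q [ 0.23  0.64 -0.43  1.83  0.37  0.75 -0.29]
```

```bash
python3 -m crank '[[[0,0,0,0,0,-0.5,-1],[0,0,0,0,0,-0.3,-1],[0,0,0,0,0,0,-1],[0,0,0,0,0,0,-1],[0,0,0,0,0,0,-0.3]]]'; python3 -m crank '[[[0,0,0,0,0,0,0],[0,0,0,0,0,0,0.3],[0,0,0,0,0,0,0.3],[0,0,0,0,0,1,0.3],[0,0,0,0,0,2,0.3]]]';python3 -m crank '[[[0,0,0,0,0,3,0.3],[0,0,0,0,0,3,0.3],[0,0,0,0,0,2,0.3],[0,0,0,-0.4,-2.8,0,0.3],[0,0,0,-0.4,-2.8,0,0.3]]]';python3 d.py .540 -.2635 .1 6;  python3 - <<'E'
from h import *
p=optics.camera("side"); u,v=proj(p,[.5862,-.0148,.03])[0].astype(int)
print([(t,d['conf'],np.round(d['centre'],4)) for t in("dark_pot_mid","tube_mid") for d in optics.pinpoint(t,p)])
E
```

```text
clock: 19.67
position: [0.5867, -0.0153, 0.0154]
tcp_rot: [0.666, 0.746, -0.0, -0.0]
force: [-0.3, 0.2, 0.5]
width: 0.0299
clock: 20.08
position: [0.5851, -0.0155, 0.0444]
tcp_rot: [0.666, 0.746, -0.001, -0.001]
force: [-0.1, -1.3, 1.4]
width: 0.0549
clock: 20.5
position: [0.5802, -0.0697, 0.1285]
tcp_rot: [0.665, 0.747, 0.002, 0.002]
force: [-0.0, -1.3, -0.8]
width: 0.0554
t 20.5 pos [ 0.5802 -0.0697  0.1285] need cm [ -4.02 -19.38  -2.85] turn [-0.001  0.005 -0.011] w 0.0554 F [-0.  -1.3 -0.8] q [ 0.37  0.51 -0.49  1.76  0.28  0.94 -0.11]
[('dark_pot_mid', 0.6, array([0.5787, 0.0581, 0.0293])), ('tube_mid', 0.81, array([ 0.5866, -0.0159,  0.0379]))]
```

The tube's network point (0.587, -0.016, 0.038) matches it standing in the far pocket. Cell B is next.

```bash
python3 -m crank '[[[0,0,0,-0.6,-2.8,0,0.3],[0,0,0,-0.6,-2.8,0,0.3],[0,0,0,-0.6,-2.8,0,0.3],[0,0,0,-0.6,-2.8,0,0.3],[0,0,0,-0.6,-2.8,0,0.3]]]';python3 -m crank '[[[0,0,0,-0.4,-2.8,0,0.3],[0,0,0,-0.2,-1.2,0,0.3],[0,0,0,0,0,0,0.3],[0,0,0,0,0,0,0.3],[0,0,0,0,0,0,0.3]]]'; python3 d.py .540 -.2635 .008 6; python3 - <<'E'
from h import *
p=optics.camera("side"); u,v=proj(p,[.540,-.2635,.05])[0].astype(int)
cv2.imwrite("pics/g8.png",cv2.resize(p['pixels'][v-60:v+50,u-80:u+60],(700,550),interpolation=cv2.INTER_CUBIC)[:,:,::-1])
print(u,v,[(t,d['conf'],np.round(d['centre'],4)) for t in("cell_b_mid",) for d in optics.pinpoint(t,p)])
E
```

```text
clock: 21.07
position: [0.5488, -0.2114, 0.1261]
tcp_rot: [0.666, 0.746, 0.0, 0.0]
force: [0.3, -0.3, -0.5]
width: 0.0553
clock: 21.48
position: [0.5435, -0.249, 0.1258]
tcp_rot: [0.666, 0.746, 0.001, -0.0]
force: [-0.2, -0.6, -0.7]
width: 0.0553
t 21.48 pos [ 0.5435 -0.249   0.1258] need cm [ -0.35  -1.45 -11.78] turn [-0.001  0.001 -0.009] w 0.0553 F [-0.2 -0.6 -0.7] q [ 0.66  0.53 -0.46  1.72  0.28  0.96  0.21]
323 244 [('cell_b_mid', 0.87, array([ 0.5162, -0.3295,  0.0217])), ('cell_b_mid', 0.74, array([ 0.5962, -0.3099,  0.02  ])), ('cell_b_mid', 0.57, array([ 0.5395, -0.2675,  0.0208]))]
```

View pics/g8.png

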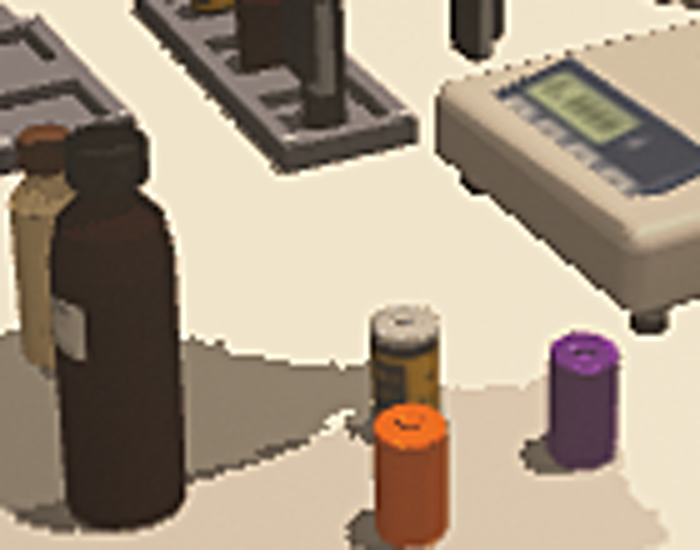

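Cell B (crop 405,340) stands behind orange and left of purple, with the side-view estimate at (0.5395, -0.2675). I'll go down on it. The tube (322,90) is upright in its pocket.

```bash
python3 -m crank '[[[0,0,0,-0.3,-1.6,0,0.3],[0,0,0,0,0,-1.5,0.3],[0,0,0,0,0,-2,0.3],[0,0,0,0,0,0,0.3],[0,0,0,0,0,0,0.3]]]'; python3 d.py .540 -.266 .008 6
```

```text
clock: 22.0
position: [0.5395, -0.2658, 0.09]
tcp_rot: [0.666, 0.746, -0.0, -0.001]
force: [0.0, 0.7, 0.7]
width: 0.0555
t 22.0 pos [ 0.5395 -0.2658  0.09  ] need cm [ 0.05 -0.02 -8.2 ] turn [-0.001 -0.002 -0.009] w 0.0555 F [0.  0.7 0.7] q [ 0.67  0.57 -0.44  1.74  0.3   0.89  0.21]
```

```bash
python3 -m crank '[[[0,0,0,0,0,-2,0.3],[0,0,0,0,0,-2.3,0.3],[0,0,0,0,0,-2,0.3],[0,0,0,0,0,-1.2,0.3],[0,0,0,0,0,-0.8,0.3]]]'; python3 -m crank '[[[0,0,0,0,0,0,0.3],[0,0,0,0,0,0,0.3],[0,0,0,0,0,0,-1],[0,0,0,0,0,0,-1],[0,0,0,0,0,0,-1]]]';python3 -m crank '[[[0,0,0,0,0,0,-1],[0,0,0,0,0,0,-1],[0,0,0,0,0,0,-1],[0,0,0,0,0,0,-1],[0,0,0,0,0,0,-1]]]';  python3 d.py .4451 .1102 .1 8.9
```

```text
clock: 22.42
position: [0.54, -0.2667, 0.0071]
tcp_rot: [0.666, 0.746, 0.0, -0.0]
force: [-0.3, -0.2, 0.5]
width: 0.0555
clock: 22.83
position: [0.5405, -0.2677, 0.0087]
tcp_rot: [0.667, 0.745, 0.0, 0.001]
force: [-0.2, -0.1, 5.0]
width: 0.0249
clock: 23.25
position: [0.5405, -0.2677, 0.0087]
tcp_rot: [0.667, 0.745, 0.0, 0.001]
force: [-0.9, 0.5, 6.2]
width: 0.0247
t 23.25 pos [ 0.5405 -0.2677  0.0087] need cm [-9.54 37.79  9.13] turn [0.001 0.002 0.044] w 0.0247 F [-0.9  0.5  6.2] q [ 0.64  0.68 -0.4   1.8   0.37  0.74  0.16]
```

```bash
python3 -m crank '[[[0,0,0,0,0,1.5,-1],[0,0,0,0,0,3,-1],[0,0,0,0,0,3,-1],[0,0,0,0,1,3,-1],[0,0,0,-0.4,2,1,-1]]]'; python3 -m crank '[[[0,0,0,-0.6,2.7,0,-1],[0,0,0,-0.6,2.7,0,-1],[0,0,0,-0.7,2.7,0,-1],[0,0,0,-0.7,2.7,0,-1],[0,0,0,-0.7,2.7,0,-1]]]'; python3 -m crank '[[[0,0,0,-0.7,2.7,0,-1],[0,0,0,-0.7,2.7,0,-1],[0,0,0.04,-0.7,2.7,0,-1],[0,0,0,-0.7,2.7,0,-1],[0,0,0,-0.7,2.7,0,-1]]]'; python3 -m crank '[[[0,0,0,-0.7,2.7,0,-1],[0,0,0,-0.7,2.7,0,-1],[0,0,0,-0.7,1.5,0,-1],[0,0,0,0,0,0,-1],[0,0,0,0,0,0,-1]]]'; python3 d.py .4451 .1102 .05 8.9
```

```text
clock: 23.67
position: [0.5381, -0.2403, 0.1271]
tcp_rot: [0.668, 0.744, 0.001, 0.003]
force: [1.7, 0.6, -0.8]
width: 0.0244
clock: 24.08
position: [0.5023, -0.1012, 0.1229]
tcp_rot: [0.667, 0.745, 0.0, 0.0]
force: [0.3, 0.4, -0.8]
width: 0.0246
clock: 24.5
position: [0.4673, 0.0338, 0.1229]
tcp_rot: [0.651, 0.759, 0.0, 0.0]
force: [0.7, 0.1, -0.6]
width: 0.0246
clock: 24.92
position: [0.4466, 0.1024, 0.1229]
tcp_rot: [0.651, 0.759, 0.0, 0.0]
force: [0.0, -0.2, -1.1]
width: 0.0247
t 24.92 pos [0.4466 0.1024 0.1229] need cm [-0.15  0.78 -7.29] turn [0.    0.001 0.001] w 0.0247 F [ 0.  -0.2 -1.1] q [ 0.13  0.35 -0.59  2.05  0.26  0.82 -0.46]
```

```bash
python3 -m crank '[[[0,0,0,-0.1,0.8,-1,-1],[0,0,0,0,0,-2.5,-1],[0,0,0,0,0,-2.5,-1],[0,0,0,0,0,-1.5,-1],[0,0,0,0,0,0,-1]]]';  python3 -m crank '[[[0,0,0,0,0,0,-1],[0,0,0,0,0,-1,-1],[0,0,0,0,0,-0.7,-1],[0,0,0,0,0,-0.5,-1],[0,0,0,0,0,0,-1]]]'; python3 d.py .4451 .1102 .0145 8.9
```

```text
clock: 25.33
position: [0.4444, 0.1076, 0.0451]
tcp_rot: [0.652, 0.758, -0.002, -0.001]
force: [-0.6, 0.3, -0.1]
width: 0.0243
clock: 25.75
position: [0.4454, 0.1093, 0.0248]
tcp_rot: [0.651, 0.759, -0.0, -0.0]
force: [-0.8, -0.3, -0.8]
width: 0.0248
t 25.75 pos [0.4454 0.1093 0.0248] need cm [-0.03  0.09 -1.03] turn [ 0.    -0.001  0.004] w 0.0248 F [-0.8 -0.3 -0.8] q [ 0.02  0.5  -0.49  2.14  0.42  0.59 -0.62]
```

```bash
python3 -m crank '[[[0,0,0,0,0.1,-0.6,-1],[0,0,0,0,0,-0.4,-1],[0,0,0,0,0,0,-1],[0,0,0,0,0,0,-1],[0,0,0,0,0,0,-0.3]]]'; python3 -m crank '[[[0,0,0,0,0,0,0],[0,0,0,0,0,0,0.3],[0,0,0,0,0,0,0.3],[0,0,0,0,0,1,0.3],[0,0,0,0,0,2,0.3]]]';python3 -m crank '[[[0,0,0,0,0,3,0.3],[0,0,0,0,0,3,0.3],[0,0,0,0,0,3,0.3],[0,0,0,-0.2,-2.6,1,0.3],[0,0,0,-0.2,-2.6,0,0.3]]]';python3 -m crank '[[[0,0,0,-0.2,-2.6,0,0.3],[0,0,0,-0.2,-2.6,0,0.3],[0,0,0,-0.2,-2.6,0,0.3],[0,0,0,-0.2,-2.6,0,0.3],[0,0,0,-0.2,-2.6,0,0.3]]]';python3 d.py .425 -.1645 .1 8; python3 - <<'E'
from h import *
for n in("side","top"):
    p=optics.camera(n)
    print(n,[(t,round(d['conf'],2),np.round(d['centre'],4)) for t in("cell_b_mid","cream_mid","tall_dark_mid") for d in optics.pinpoint(t,p)])
E
```

```text
clock: 26.17
position: [0.4459, 0.1108, 0.0156]
tcp_rot: [0.651, 0.759, 0.0, 0.0]
force: [0.1, -0.7, 0.1]
width: 0.0297
clock: 26.58
position: [0.4444, 0.1103, 0.0449]
tcp_rot: [0.651, 0.759, -0.001, -0.001]
force: [-0.1, 0.0, -0.4]
width: 0.0555
clock: 27.0
position: [0.4436, 0.0601, 0.1493]
tcp_rot: [0.65, 0.76, 0.003, 0.002]
force: [0.6, -1.2, -0.9]
width: 0.0558
clock: 27.42
position: [0.4314, -0.0724, 0.1464]
tcp_rot: [0.651, 0.759, 0.0, 0.0]
force: [0.6, 0.2, 0.2]
width: 0.0554
t 27.42 pos [ 0.4314 -0.0724  0.1464] need cm [-0.64 -9.21 -4.64] turn [ 0.     0.001 -0.013] w 0.0554 F [0.6 0.2 0.2] q [ 0.51  0.27 -0.55  2.07  0.19  0.85 -0.  ]
side [('cell_b_mid', 0.87, array([ 0.5178, -0.3303,  0.0198])), ('cell_b_mid', 0.69, array([ 0.5967, -0.311 ,  0.0201])), ('cell_b_mid', 0.65, array([0.4471, 0.1123, 0.0282])), ('cream_mid', 0.7, array([ 0.4217, -0.1673,  0.0488])), ('tall_dark_mid', 0.94, array([ 0.4276, -0.2709,  0.0682]))]
top [('cell_b_mid', 0.6, array([ 0.5965, -0.3071,  0.0219])), ('cell_b_mid', 0.43, array([ 0.5201, -0.3317,  0.0195])), ('cream_mid', 0.55, array([ 0.4238, -0.1654,  0.0485])), ('tall_dark_mid', 0.64, array([ 0.4276, -0.2743,  0.0689]))]
```

Cell B shows at (0.447, 0.112, 0.028), in its pocket. The cream bottle is next; I'll grip higher so that its cap clears the palm.

```bash
python3 -m crank '[[[0,0,0,-0.2,-2.6,0,0.3],[0,0,0,-0.2,-2.6,0,0.3],[0,0,0,-0.2,-2.4,0,0.3],[0,0,0,-0.1,-1.6,0,0.3],[0,0,0,0,0,0,0.3]]]';python3 -m crank '[[[0,0,0,0,0,0,0.3],[0,0,0,0,0,-1.5,0.3],[0,0,0,0,0,-2,0.3],[0,0,0,0,0,0,0.3],[0,0,0,0,0,0,0.3]]]'; python3 d.py .4245 -.165 .021 8
```

```text
clock: 28.23
position: [0.4245, -0.1661, 0.1454]
tcp_rot: [0.653, 0.758, -0.0, 0.0]
force: [0.2, -0.4, -0.5]
width: 0.0555
clock: 28.65
position: [0.4244, -0.1616, 0.1102]
tcp_rot: [0.65, 0.76, -0.0, -0.001]
force: [0.3, 0.1, 0.1]
width: 0.0553
t 28.65 pos [ 0.4244 -0.1616  0.1102] need cm [ 0.01 -0.34 -8.92] turn [-0.001 -0.002 -0.015] w 0.0553 F [0.3 0.1 0.1] q [ 0.64  0.35 -0.49  2.07  0.23  0.77  0.17]
```

```bash
python3 -m crank '[[[0,0,0,0,-0.3,-2,0.3],[0,0,0,0,0,-2,0.3],[0,0,0,0,0,-2,0.3],[0,0,0,0,0,-1,0.3],[0,0,0,0,0,0,0.3]]]';python3 -m crank '[[[0,0,0,0,0,-0.7,0.3],[0,0,0,0,0,-0.6,0.3],[0,0,0,0,0,-0.4,0.3],[0,0,0,0,0,0,0.3],[0,0,0,0,0,0,0.3]]]';python3 -m crank '[[[0,0,0,0,0,0,-1],[0,0,0,0,0,0,-1],[0,0,0,0,0,0,-1],[0,0,0,0,0,0,-1],[0,0,0,0,0,0,-1]]]'; python3 d.py .4569 .0351 .1 8.9
```

```text
clock: 29.07
position: [0.4242, -0.1655, 0.0397]
tcp_rot: [0.651, 0.759, -0.0, -0.001]
force: [-0.1, -0.2, -0.0]
width: 0.0559
clock: 29.48
position: [0.4249, -0.1664, 0.0237]
tcp_rot: [0.651, 0.759, 0.0, 0.0]
force: [-0.2, -1.1, -0.5]
width: 0.0555
clock: 29.9
position: [0.4248, -0.1665, 0.024]
tcp_rot: [0.651, 0.759, -0.0, 0.0]
force: [-2.8, 0.2, 5.3]
width: 0.0308
t 29.9 pos [ 0.4248 -0.1665  0.024 ] need cm [ 3.21 20.16  7.6 ] turn [0.001 0.    0.004] w 0.0308 F [-2.8  0.2  5.3] q [ 0.57  0.49 -0.41  2.15  0.35  0.57  0.06]
```

```bash
python3 -m crank '[[[0,0,0,0,0,1.5,-1],[0,0,0,0,0,2.5,-1],[0,0,0,0,0,2.5,-1],[0,0,0,0.2,1.2,0.5,-1],[0,0,0,0.4,2.5,0,-1]]]'; python3 -m crank '[[[0,0,0,0.4,2.5,0,-1],[0,0,0,0.4,2.5,0,-1],[0,0,0,0.4,2.5,0,-1],[0,0,0,0.4,2.5,0,-1],[0,0,0,0.4,2.5,0,-1]]]'; python3 -m crank '[[[0,0,0,0.4,2.2,0,-1],[0,0,0,0.2,1.2,0,-1],[0,0,0,0,0,0,-1],[0,0,0,0,0,0,-1],[0,0,0,0,0,0,-1]]]'; python3 d.py .4569 .0351 .029 8.9
```

```text
clock: 30.32
position: [0.4317, -0.1318, 0.0952]
tcp_rot: [0.653, 0.757, 0.0, 0.002]
force: [0.4, 0.6, -1.1]
width: 0.0307
clock: 30.73
position: [0.4505, -0.0027, 0.0933]
tcp_rot: [0.651, 0.759, -0.0, -0.0]
force: [0.4, 0.1, -1.3]
width: 0.031
clock: 31.15
position: [0.4563, 0.0289, 0.0932]
tcp_rot: [0.652, 0.759, -0.0, -0.0]
force: [-0.5, -0.1, -1.6]
width: 0.0309
t 31.15 pos [0.4563 0.0289 0.0932] need cm [ 0.06  0.62 -6.42] turn [ 0.001 -0.001  0.004] w 0.0309 F [-0.5 -0.1 -1.6] q [ 0.23  0.38 -0.52  2.08  0.28  0.74 -0.31]
```

```bash
python3 -m crank '[[[0,0,0,0,0.6,-1,-1],[0,0,0,0,0,-1.5,-1],[0,0,0,0,0,-1.5,-1],[0,0,0,0,0,-0.7,-1],[0,0,0,0,0,0,-1]]]';  python3 -m crank '[[[0,0,0,0,0,0,-1],[0,0,0,0,0,-0.4,-1],[0,0,0,0,0,-0.4,-1],[0,0,0,0,0,-0.3,-1],[0,0,0,0,0,0,-1]]]'; python3 -m crank '[[[0,0,0,0,0,0,-1],[0,0,0,0,0,0,-1],[0,0,0,0,0,-0.3,-1],[0,0,0,0,0,0,-1],[0,0,0,0,0,0,-1]]]';python3 d.py .4569 .0351 .029 8.9
```

```text
clock: 31.57
position: [0.4555, 0.0344, 0.0452]
tcp_rot: [0.652, 0.758, -0.001, -0.001]
force: [-0.1, -0.4, -0.5]
width: 0.0306
clock: 31.98
position: [0.4566, 0.0355, 0.0352]
tcp_rot: [0.651, 0.759, -0.0, -0.0]
force: [-0.1, -0.4, -1.0]
width: 0.0311
clock: 32.4
position: [0.4567, 0.0357, 0.0324]
tcp_rot: [0.651, 0.759, -0.0, -0.0]
force: [0.2, -0.1, -0.9]
width: 0.0306
t 32.4 pos [0.4567 0.0357 0.0324] need cm [ 0.02 -0.06 -0.34] turn [ 0.    -0.     0.003] w 0.0306 F [ 0.2 -0.1 -0.9] q [ 0.16  0.48 -0.46  2.14  0.37  0.6  -0.41]
```

```bash
python3 -m crank '[[[0,0,0,0,0,-0.3,-1],[0,0,0,0,0,0,-1],[0,0,0,0,0,0,-1],[0,0,0,0,0,0,-0.4],[0,0,0,0,0,0,-0.1]]]'; python3 -m crank '[[[0,0,0,0,0,0,0.1],[0,0,0,0,0,0,0.3],[0,0,0,0,0,0,0.3],[0,0,0,0,0,0,0.3],[0,0,0,0,0,1,0.3]]]';python3 -m crank '[[[0,0,0,0,0,2,0.3],[0,0,0,0,0,3,0.3],[0,0,0,0,0,3,0.3],[0,0,0,0,0,3,0.3],[0,0,0,0,0,3,0.3]]]';python3 -m crank '[[[0,0,0,0,0,3,0.3],[0,0,0,0,0,3,0.3],[0,0,0,0,-2.5,0,0.3],[0,0,0,0,-2.5,0,0.3],[0,0,0,0,-2.5,0,0.3]]]';python3 -m crank '[[[0,0,0,0,-2.5,0,0.3],[0,0,0,0,-2.5,0,0.3],[0,0,0,0,-2.5,0,0.3],[0,0,0,0,-2.5,0,0.3],[0,0,0,0,-2.5,0,0.3]]]';python3 -m crank '[[[0,0,0,0,-2.5,0,0.3],[0,0,0,0,-2.5,0,0.3],[0,0,0,0,-2.5,0,0.3],[0,0,0,0,-2.5,0,0.3],[0,0,0,0,-2.5,0,0.3]]]';python3 -m crank '[[[0,0,0,0,-2.5,0,0.3],[0,0,0,0,-2.5,0,0.3],[0,0,0,0,0,0,0.3],[0,0,0,0,0,0,0.3],[0,0,0,0,0,0,0.3]]]'; python3 - <<'E'
from h import *
a=[]
for n,b in(("top",(190,120)),("side",(220,140))):
    p=optics.camera(n); a.append(cv2.resize(p['pixels'][b[1]:b[1]+170,b[0]:b[0]+125],(400,544),interpolation=cv2.INTER_CUBIC))
    for t in ("cell_a_mid","dark_pot_mid","tube_mid","cream_mid","tall_dark_mid"):
        print(n,t,[(round(d['conf'],2),np.round(d['centre'],4).tolist()) for d in optics.pinpoint(t,p)])
cv2.imwrite("pics/g9.png",np.hstack(a)[:,:,::-1])
E
```

```text
clock: 32.82
position: [0.4568, 0.0357, 0.0296]
tcp_rot: [0.651, 0.759, 0.0, 0.0]
force: [-0.3, -0.1, -0.4]
width: 0.0383
clock: 33.23
position: [0.4558, 0.0355, 0.0387]
tcp_rot: [0.651, 0.759, -0.001, -0.001]
force: [-0.3, -0.0, -0.3]
width: 0.0555
clock: 33.65
position: [0.4563, 0.0359, 0.1817]
tcp_rot: [0.651, 0.759, 0.0, -0.0]
force: [0.8, 0.0, -0.0]
width: 0.0557
clock: 34.07
position: [0.4568, -0.0398, 0.2411]
tcp_rot: [0.651, 0.759, 0.001, 0.001]
force: [0.4, 0.0, -0.6]
width: 0.0555
clock: 34.48
position: [0.4564, -0.1652, 0.2403]
tcp_rot: [0.651, 0.759, 0.0, 0.0]
force: [0.1, 0.3, 0.9]
width: 0.0555
clock: 34.9
position: [0.4565, -0.2902, 0.2404]
tcp_rot: [0.651, 0.759, 0.0, 0.0]
force: [0.9, -0.4, 0.2]
width: 0.0557
clock: 35.32
position: [0.4568, -0.3383, 0.2399]
tcp_rot: [0.651, 0.759, 0.0, -0.0]
force: [0.2, 0.5, 0.5]
width: 0.0556
top cell_a_mid [(0.69, [0.586, -0.014, 0.0381]), (0.63, [0.5734, 0.1366, 0.0254])]
top dark_pot_mid [(0.64, [0.5805, 0.062, 0.0364])]
top tube_mid [(0.57, [0.589, -0.0131, 0.0357])]
top cream_mid [(0.62, [0.456, 0.0407, 0.0532])]
top tall_dark_mid [(0.92, [0.4279, -0.2718, 0.0691])]
side cell_a_mid [(0.58, [0.5706, 0.1389, 0.0331])]
side dark_pot_mid [(0.25, [0.5758, 0.0623, 0.0011])]
side tube_mid [(0.5, [0.5858, -0.0157, 0.0377])]
side cream_mid [(0.6, [0.4574, 0.0346, 0.0545])]
side tall_dark_mid [(0.74, [0.4303, -0.2713, 0.0669])]
```

View pics/g9.png

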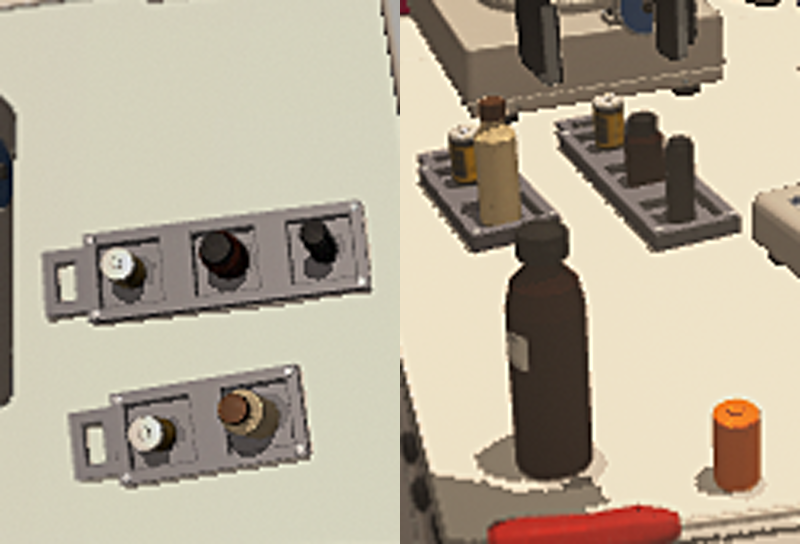

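All five items stand upright in the right pockets. In the top crop the three-tray has the cell (120,265), short bottle (220,255) and tube (318,240). The two-tray has the cell (150,435) and cream bottle (245,410). The tall bottle and the orange cell are untouched, so I'm handing in.

```bash
python3 -c "
from bench import hand_in
print(hand_in())"
```

```text
the job is handed in; nothing more can be done
None
```

Both kits are made up and handed in at about 35 s of the 122 s allowed:
- **Three-pocket tray**, counted from its tab: a battery cell, the short dark bottle and the slim tube.
- **Two-pocket tray**, counted from its tab: the other battery cell and the cream bottle.

**Last checks:** The final top and side pictures show all five items upright in their pockets. Most network positions agree with the pocket centres to within a few mm. The tall dark bottle stands where it was, within measuring error, and the orange and purple look-alikes were not touched. The robot was clear of everything.

**What failed or disagreed:**
- **First grasp:** The gripper shut on top of cell A, pushing with about 14.5 N. The pictures showed the real fingertips about 26 mm higher than the reported tool position and the stated overhang imply. I aimed 26 mm lower from then on, and every later grasp held. Cell A stayed standing.
- **Network reports:** The final top view also reported the tube as a cell, with higher confidence than the real one. The side view gave the short bottle's height as near zero, at low confidence. The pictures contradict both.

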